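Take a dipstick reading on a small gear unit

TASK

Check the oil level of the small gear unit: take the gauge rod from its rest, push it down the unit's sloping guide tube until its collar stops fully home against the tube's mouth, without forcing it and without letting go of it, and pause there a moment. Draw it right out again and present it for reading: hold the rod level, clear of everything, with its tip over the middle of the white reading plate and a few centimetres (about 4) above it. Finish while still holding it there, do not put it down, and leave the glue bottle, the round tin and the tape measure where they are.

Things in the scene. Friction and masses are not known exactly. Their poses are not given: they have to be found in the camera images.
- gauge_rod: loose gauge rod (dipstick), 192 mm long, about 0.12 kg. Origin: on its axis at the stop face of the collar; x runs along the rod to the tip. Steel shaft 8 mm diameter from x = 0 to the tip at +85 mm; collar 26 mm diameter, x = -6 to 0; black square handle 16 x 16 mm, x = -76 to -6; 8 x 8 mm stub, x = -107 to -76. Starts level in the open-topped notches of its rest, axis 50 mm above the table
- rod_tip (a point): the tip of the gauge rod, on its axis, 85 mm ahead of the collar's stop face
- guide_tube: fixed steel guide tube on the gear unit, outside diameter 20 mm, bore 13 mm, 95 mm deep (the tip does not reach the bottom). Origin: centre of its open mouth, 108 mm above the table; x runs down the bore, 35 degrees below level. Mouth flared to 18 mm inside, rim 25 mm outside, on which the collar stops: the rod is home when its origin is at this origin, x axes along each other
- gear_unit: fixed grey gear unit that carries the guide tube, 150 x 100 mm on the table; origin on the table under it, x the heading of the tube's bore seen from above. Sump 45 mm high, round gear case up to 84 mm high centred at x = +48 mm. The tube's mouth lies at x = -72, y = 0, z = 108 mm and faces up and to -x; the space there is open
- rod_rest: fixed rest: wooden foot 190 x 60 x 8 mm (x from -117 to +73 mm) with two grey notched posts, 57 mm high and 10 mm thick, at x = +45 (under the rod's shaft) and x = -90 mm (under its stub). Origin on the table; x runs along the rod towards its tip. The rod's handle is free between the posts.
- reading_plate: fixed flat plate lying on the table, 90 (x) x 120 (y) x 15 mm, white top with a row of black scale ticks along its y. Origin: centre of its underside. Between it and the gear unit the table's fixed blue bench vice stands in the way: x 0.45 to 0.67 m, y -0.05 to 0.09 m, 0.13 m high; pass over it
- plate_middle (a point): the middle of the white top of the reading plate, 15 mm above the table
- glue_bottle: loose bystander: white glue bottle with an orange tip, 50 mm diameter, 134 mm high, origin at the centre of its foot; not to be disturbed
- wax_tin: loose bystander: round green tin, 79 mm diameter, 34 mm high, origin at the centre of its foot; not to be disturbed
- tape_measure: loose bystander: yellow and black tape measure standing on the left, beyond the rest and plate, 42 x 82 x 60 mm high, origin at the centre of its foot; not to be disturbed
- rod_grip (a point): middle of the rod's square handle, on the axis, 41 mm behind the collar's stop face (rod x = -41 mm): grip here; the handle's flat sides face the rod's y and z

How it is judged:
On the way, in this order (a step that is already met when the one before it is completed fails the run):
1. the rod is fully down the guide tube, its collar against the mouth (within 3 mm), still held by the fingers, for 0.3 s (x of gauge_rod in the frame of guide_tube above -0.003 m and distance between gauge_rod and guide_tube below 0.007 m and angle between the x axis of gauge_rod and the x axis of guide_tube, either way round below 0.12 rad and x of rod_tip in the frame of guide_tube above 0.07 m and contact force between the fingers and gauge_rod above 1 N), for 0.3 s.
2. the rod is right out of the tube again (x of rod_tip in the frame of guide_tube below -0.005 m and contact force between the fingers and gauge_rod above 1 N), for 0.1 s.
At the end, for the whole second after the job is handed in: At the end the fingers alone hold the gauge rod, at rest: its axis is level within 7 degrees, its tip is within 25 mm (horizontally) of the middle of the reading plate and 12 to 80 mm above its white top, touching neither plate, rest nor gear unit (angle between gauge_rod's own x axis and vertical between 1.44 and 1.7 rad and horizontal distance between rod_tip and plate_middle below 0.025 m and z of rod_tip in the frame of reading_plate between 0.027 and 0.095 m and contact force between the fingers and gauge_rod above 1 N and contact force between gauge_rod and reading_plate below 0.1 N and contact force between gauge_rod and rod_rest below 0.1 N and contact force between gauge_rod and gear_unit below 0.1 N and contact force between gauge_rod and tape_measure below 0.1 N and height (world z) of gauge_rod above 0.025 m and linear speed of gauge_rod below 0.03 m/s); the arm keeps its last pose, push and grip.
It fails at once if the rod is forced: pressed against the gear unit or tube with more than 45 N (contact force between gauge_rod and gear_unit above 45 N).
It fails at once if the glue bottle, tin or tape measure is moved by more than 15 mm (distance of any of glue_bottle, wax_tin, tape_measure from where it was at the start of the episode above 0.015 m).
It also fails if it takes over 64 s, if anything falls off the work surface, if the arm or the gripper's body presses on something with over 40 N, if the wrist force passes 120 N, or if a joint passes its speed limit or range.

ROBOT

A 6-joint arm with a two-finger parallel gripper is mounted at the origin on a cart in front of the work surface, level with it; the furniture and walls round the work are solid. World frame = base frame: x ahead of the robot, y to its left, z up, the work surface at z = 0. Lengths are in m, angles in rad, forces in N, time in s.
With the tool pointing down it reaches from about 0.225 to 0.875 m from the base axis. Payload 3.4 kg.
Tool frame: the origin (TCP) lies at the very end of the fingers, on their centre line; the grasp point (between the pads) lies behind it (manip.grasp_offset is the z of the grasp point in the tool frame, in m); z points along the fingers, y is the line along which they close (so a half turn about z gives the same grasp; the last joint's range is limited). The gripper opens to 85 mm and grips with 20 to 120 N. Pads are 22 mm wide; open, the fingers measure 114 mm over their backs; the gripper's body (76 mm by 85 mm) begins 54 mm behind the grasp point. The pads swing forward as they close: fully open they stand 13 mm farther back than shut.
Start: joints at [-1.419, 0.276, 1.505, -0, 1.361, -0.121], TCP at [0.155, -0.554, 0.231] pointing down, gripper open.
Joint ranges: [-2.89, 2.89], [-0.75, 2.08], [0.22, 2.7], [-1.18, 4.32], [0.11, 2.71], [-2.7, 2.7]. Speed limits (rad/s): [2.57, 2.57, 3.14, 3.14, 3.14, 3.14].

INTERFACE

Orientations are given as a unit quaternion [w, x, y, z].
In Python, from rig import manip gives the robot as it stands.
- The arm moves only by the shell command python3 -m pendant 'ROWS' [FORCE]. ROWS is JSON, a list of rows, each an object of numbers: "dx", "dy", "dz": the shift along the tool's x, y, z in m; "rx", "ry", "rz": the turn, a rotation vector about the tool's x, y, z in degrees; "hand": the finger opening in m, from 0 to 0.0854. In form: [{"dx": .., "dy": .., "dz": .., "rx": .., "ry": .., "rz": .., "hand": ..}, ...]. A call has 1 to 12 rows; each row shifts and turns the commanded pose from where the row before left it, along the tool's axes as they then stand; what a row does not reach is not made up. A row lasts 1/12 s, in which the tool goes at most 41.7 mm and 7.16 degrees, less where a joint would pass 70% of its speed; a pose out of reach is approached as far as the arm can. A call is refused whole if a number of a shift passes 0.0417 or a number of a turn 7.16, either way. A call with a gripper value outside its range is refused whole. The fingers move at their own pace and stop on an object; FORCE is the grip in N (left out, the last holds). Time passes only in rows, so rows that do not move let the fingers close. It gives the time, the measured TCP pose, the force, the opening and the grip force at its end, in the units of the state.
- manip.get_state(): the state, without advancing time (a new reading comes with each control period).
- manip.get_image(name): name is "scene" or "top"; returns a dict with "frame" (400x640x3 uint8, red, green, blue), "fx", "fy", "cx", "cy" (pixels), "position" and "attitude" of the camera in the world. Camera axes: x right, y up, looking along -z (the intrinsics and any distortion apply to the point x, -y, -z); pixel columns grow to the right and rows downward; lengths in m; the calibration is good to about 2 mm. A picture is of the moment at which its call begins. There is no depth.
- manip.sign_off(): hands the job in; it is judged then, once.
The state is a dict: "clock": time; "qpos": joint angles; "qd": joint speeds; "effort": joint torques, N m; "position": TCP position; "ee_rot": TCP orientation; "contact_force": force on the tool from outside, world axes, zero at the start; "moment": the same for the moment, N m; "width": finger opening in m; "gripper_force": force on a finger pad.
Only numpy, scipy, OpenCV 4.12 (cv2) and the standard library are available. Lean on these libraries where they do the work, as an engineer would, in place of code of your own. Each camera call takes 0.05 s, during which the arm holds its last target. There are 200 camera calls.

## Working session

There is one attempt and no reset: what is moved stays moved. The work goes in short steps, Python scripts to look and compute and a shell command to move; the robot and the scene stay as the last step left them, time stands still between calls to the robot, and variables do not carry over. Pictures are saved under pics/ and viewed, at most 10 in all, crops included, and the job is handed in when it is done.

```bash
ls; mkdir -p pics; python3 - <<'E'
from rig import manip
import cv2,pickle
d={}
for n in("scene","top"):
    i=manip.get_image(n);d[n]=i
    cv2.imwrite(f"pics/{n}0.png",i["frame"][:,:,::-1])
    print(n,{k:v for k,v in i.items() if k!="frame"})
pickle.dump(d,open("im0.pkl","wb"))
print(manip.get_state(),manip.grasp_offset)
E
```

```text
pics
scene {'fx': 449.0522345367502, 'fy': 449.0522345367502, 'cx': 320.1990485500896, 'cy': 196.46589337300512, 'position': array([1.19641523, 0.8770318 , 1.35613856]), 'attitude': array([0.31236911, 0.11789595, 0.3342857 , 0.88135076])}
top {'fx': 443.0858512458077, 'fy': 443.0858512458077, 'cx': 323.19952050791954, 'cy': 195.7403951999499, 'position': array([-0.48129899, -0.32810632,  1.48663207]), 'attitude': array([ 0.7706191 ,  0.25254687, -0.18725934, -0.55434667])}
{'clock': 0.1, 'qpos': array([-1.41900845e+00,  2.76534408e-01,  1.50603632e+00, -2.06198142e-05,
        1.36068518e+00, -1.20998539e-01]), 'qd': array([ 0.00172617, -0.00095078, -0.00404748,  0.00221952,  0.00034344,
       -0.00089249]), 'effort': array([ 2.52086938e-03, -4.17699623e+01, -2.46405333e+01, -1.72854775e-04,
        5.84670313e-03,  2.77819964e-06]), 'position': array([ 0.1548294 , -0.55326335,  0.23051282]), 'ee_rot': array([-8.31373245e-04,  9.90712221e-01,  1.35972805e-01, -2.28823011e-05]), 'contact_force': array([-0.30846589,  0.65834115,  0.27772249]), 'moment': array([ 0.01719856, -0.00396101, -0.01621957]), 'gripper_force': 0.0, 'width': 0.08549984906599353} -0.0187
```

View pics/scene0.png

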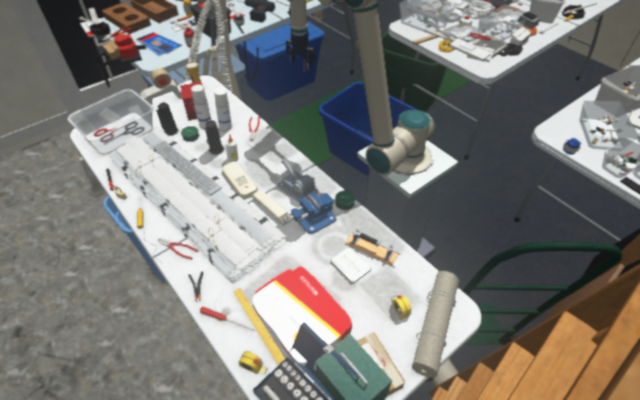

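View pics/top0.png

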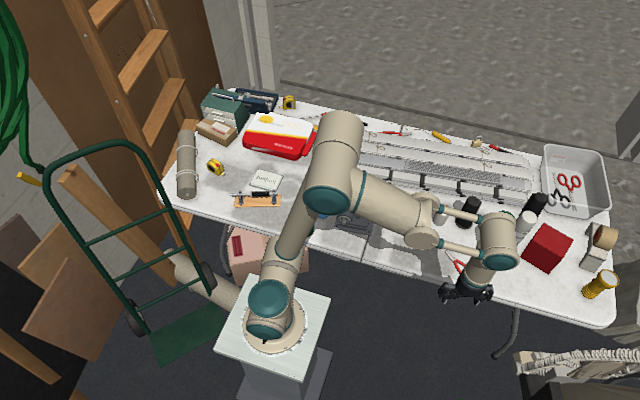

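The scene view shows the rest (orange foot) near (370,248), plate (350,264), vice (315,212) and gear unit (~290,180). The tape is at (401,305). In the top view the rest is at (257,199) and the plate at (266,183), while the arm hides the gear unit. I'll enlarge the relevant parts.

```bash
cat > h.py <<'E'
import numpy as np,cv2,pickle
from scipy.spatial.transform import Rotation as R
def rot(q): return R.from_quat([q[1],q[2],q[3],q[0]])
def proj(i,P):
    p=rot(i["attitude"]).inv().apply(np.atleast_2d(P)-i["position"])
    return np.c_[i["cx"]+i["fx"]*p[:,0]/-p[:,2], i["cy"]-i["fy"]*p[:,1]/-p[:,2]]
def ray(i,uv):
    uv=np.atleast_2d(uv).astype(float)
    d=np.c_[(uv[:,0]-i["cx"])/i["fx"],-(uv[:,1]-i["cy"])/i["fy"],-np.ones(len(uv))]
    return rot(i["attitude"]).apply(d)
def onz(i,uv,z):
    d=ray(i,uv);return i["position"]+d*((z-i["position"][2])/d[:,2])[:,None]
def crop(i,x0,y0,x1,y1,s,name):
    c=cv2.resize(i["frame"][y0:y1,x0:x1,::-1],None,fx=s,fy=s,interpolation=cv2.INTER_CUBIC)
    cv2.imwrite(name,c)
E
python3 - <<'E'
from h import *
d=pickle.load(open("im0.pkl","rb"))
V=[(x,y,z) for z in(0,.13) for x in(.45,.67) for y in(-.05,.09)]
for n in d: print(n,proj(d[n],V).round(0).tolist())
s=d["scene"]
crop(s,215,130,375,240,5,"pics/c1.png");crop(s,320,220,420,295,8,"pics/c2.png")
E
```

```text
scene [[320.0, 198.0], [342.0, 220.0], [275.0, 226.0], [297.0, 249.0], [320.0, 176.0], [344.0, 197.0], [272.0, 204.0], [295.0, 228.0]]
top [[327.0, 223.0], [295.0, 213.0], [343.0, 182.0], [312.0, 174.0], [328.0, 204.0], [293.0, 194.0], [345.0, 162.0], [312.0, 154.0]]
```

View pics/c1.png

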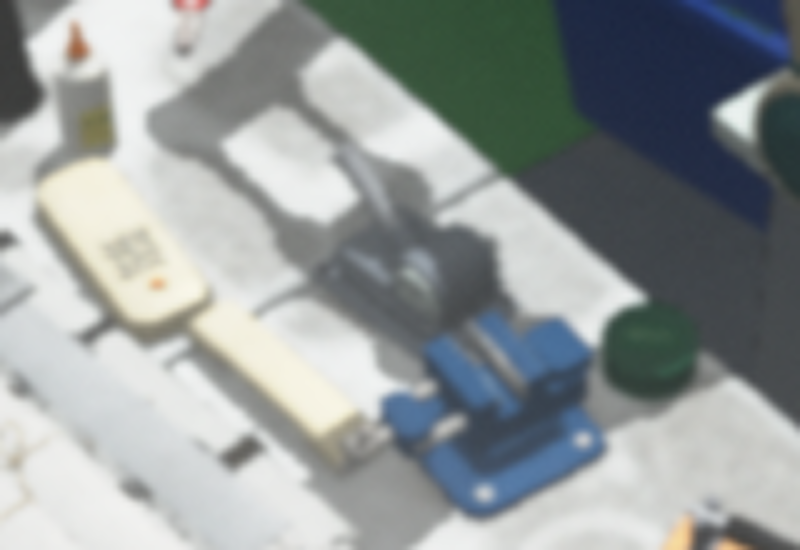

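View pics/c2.png

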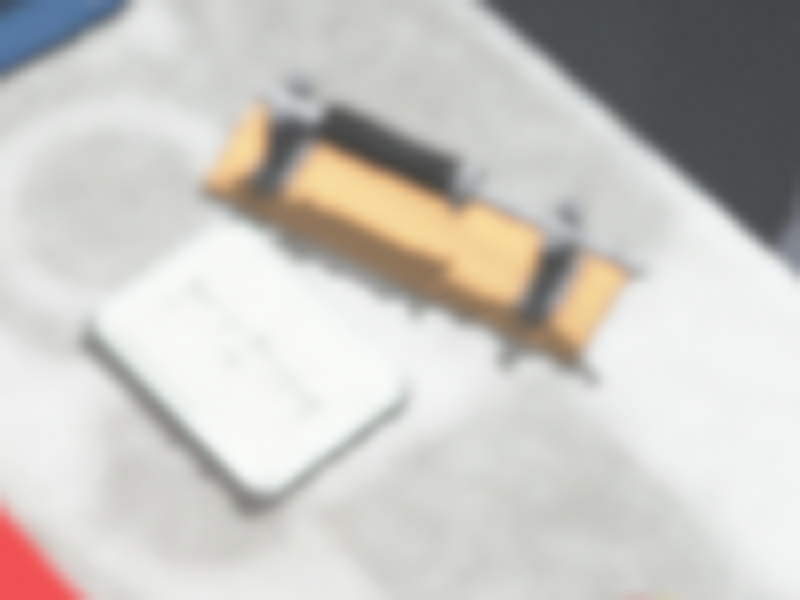

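Scene crops: the tube mouth is at about (284,161), and the gear case at about (300,185). The rod runs from its stub at (356,231) through the collar at (378,242.5) to the tip at (400,253.5). The plate corners are about (350,248), (371,270), (352,283) and (331,262). I'll get positions from the masks next.

```bash
python3 - <<'E'
from h import *
d=pickle.load(open("im0.pkl","rb"))
s,t=d["scene"],d["top"]
np.set_printoptions(precision=4,suppress=True)
print("stub,collar,tip z.05",onz(s,[(356.2,230.6),(378.1,242.5),(400,253.5)],.05))
print("mouth",onz(s,[(284,161)],.108),"case",onz(s,[(300,185)],.08))
# tape, tin, bottle approx
print("tape,tin,bottle",onz(s,[(401,310),(345,206),(232,159)],0.0))
# plate corners scene
c=np.array([(239,222),(408,392),(257,490),(88,330)])/8+[320,220]
P=onz(s,c-.5+.5,.015);print("plate",P,P.mean(0))
def dark(i,box,hi,name,col=None):
    x0,y0,x1,y1=box;f=i["frame"][y0:y1,x0:x1].astype(int)
    m=(f.max(2)<hi)
    n,l,st,ce=cv2.connectedComponentsWithStats(m.astype(np.uint8))
    for k in range(1,n):
        if st[k,4]>8:
            yx=np.argwhere(l==k)[:,::-1]+[x0,y0]
            w=np.linalg.svd(yx-yx.mean(0),full_matrices=False)[2][0]
            e=(yx-yx.mean(0))@w
            print(name,st[k,4],yx.mean(0),"z.055 ends",onz(i,[yx.mean(0)+w*e.min(),yx.mean(0),yx.mean(0)+w*e.max()],.055).round(4).tolist())
dark(s,(350,226,385,250),70,"scene")
dark(t,(225,180,290,210),70,"top")
def orange(i,box,name):
    x0,y0,x1,y1=box;f=i["frame"][y0:y1,x0:x1].astype(int)
    m=(f[:,:,0]-f[:,:,2]>60)&(f[:,:,0]>150)
    yx=np.argwhere(m)[:,::-1]+[x0,y0]
    W=onz(i,yx,.008)[:,:2].astype(np.float32)
    print(name,m.sum(),cv2.minAreaRect(W))
orange(s,(340,228,402,270),"scene");orange(t,(225,185,290,212),"top")
def white(i,box,name):
    x0,y0,x1,y1=box;f=i["frame"][y0:y1,x0:x1];print(name,f.min(2).max())
crop(t,215,140,295,215,8,"pics/c3.png")
E
```

```text
stub,collar,tip z.05 [[0.4722 0.1891 0.05  ]
 [0.4473 0.2776 0.05  ]
 [0.4206 0.3598 0.05  ]]
mouth [[ 0.495  -0.2205  0.108 ]] case [[ 0.5097 -0.0974  0.08  ]]
tape,tin,bottle [[ 0.5495  0.4992  0.    ]
 [ 0.3972  0.0442  0.    ]
 [ 0.6029 -0.4684  0.    ]]
plate [[0.5228 0.214  0.015 ]
 [0.5252 0.3279 0.015 ]
 [0.6089 0.3229 0.015 ]
 [0.613  0.2154 0.015 ]] [0.5675 0.27   0.015 ]
top 79 [259.8101 193.8861] z.055 ends [[0.4495, 0.2707, 0.055], [0.46, 0.2411, 0.055], [0.4723, 0.2062, 0.055]]
scene 366 ((0.4582694470882416, 0.26025521755218506), (0.048038411885499954, 0.18676646053791046), 22.042049407958984)
top 374 ((0.4548800587654114, 0.2559537887573242), (0.05909942090511322, 0.18800251185894012), 22.252349853515625)
```

View pics/c3.png

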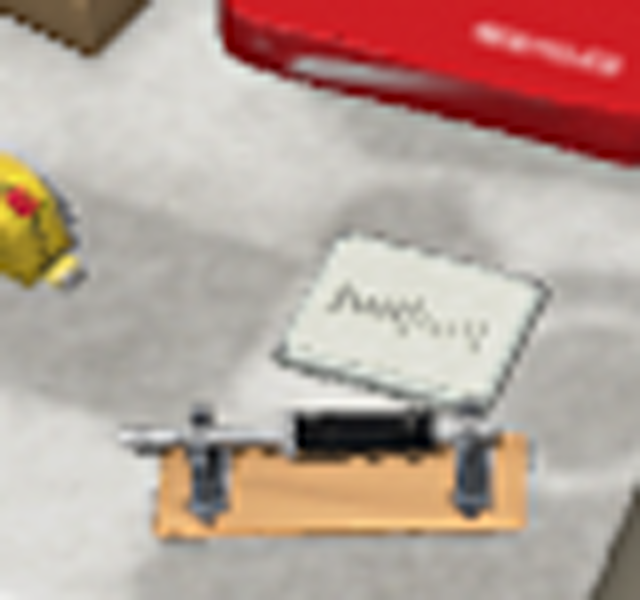

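The top crop shows the rod with its tip to the left at c3 (122,436), the handle at (363,432), the stub at the right, and the plate centre at about (415,320). Headings are about 110° for the rod and 83° for the tube. I'll write a planner that gives one constant row per leg, and refine the axis from the top view.

```bash
cat >> h.py <<'E'
from rig import manip
def tool(head,down=0,body=None):
    """tool attitude: x along heading (deg), dipped by down deg; z pointing down"""
    h,a=np.radians([head,down])
    x=np.array([np.cos(h)*np.cos(a),np.sin(h)*np.cos(a),-np.sin(a)])
    y=np.array([np.sin(h),-np.cos(h),0]);return np.c_[x,y,np.cross(x,y)]
def plan(p,M,n=None,p0=None,M0=None):
    if p0 is None:
        s=manip.get_state();p0=s["position"];M0=rot(s["ee_rot"]).as_matrix()
    w=R.from_matrix(M0.T@M).as_rotvec();t=M0.T@(np.array(p)-p0)
    k=n or int(max(np.ceil(np.linalg.norm(t)/.036),np.ceil(np.degrees(np.linalg.norm(w))/6.5),1))
    S=sum(R.from_rotvec(w/k*j).as_matrix() for j in range(k))
    print(k,"rows: d",np.linalg.solve(S,t).round(4),"r",np.degrees(w/k).round(2))
GO=.0187
def tcp(grip,M): return np.array(grip)+GO*M[:,2]
def st():
    s=manip.get_state();M=rot(s["ee_rot"]).as_matrix()
    print("t",round(s["clock"],2),"grip",(s["position"]-GO*M[:,2]).round(4),"xdir",M[:,0].round(3),"head",np.degrees(np.arctan2(M[1,0],M[0,0])).round(2),"dip",np.degrees(np.arcsin(-M[2,0])).round(2),"roll",M[2,1].round(3),"F",s["contact_force"].round(1),"w",round(s["width"],4),"gf",round(s["gripper_force"],1),"q",s["qpos"].round(2))
E
python3 - <<'E'
from h import *
np.set_printoptions(precision=4,suppress=True)
d=pickle.load(open("im0.pkl","rb"));s,t=d["scene"],d["top"]
o=np.array([215,140])
A=onz(t,np.array([(495,432),(363,432),(290,432),(122,436)])/8+o-.4,.05);print(A)
v=A[3]-A[0];print(np.degrees(np.arctan2(v[1],v[0])),np.hypot(v[0],v[1]))
c=onz(t,np.array([(345,232),(550,290),(487,408),(278,355)])/8+o-.4,.015);print(c,c.mean(0))
print("red",onz(t,np.array([(230,50),(640,165)])/8+o,.0))
M=tool(110);plan(tcp((.461,.24,.17),M),M)
E
```

```text
[[0.4863 0.1798 0.05  ]
 [0.4648 0.243  0.05  ]
 [0.453  0.2779 0.05  ]
 [0.4234 0.3572 0.05  ]]
109.51845493702085 0.18818773146868156
[[0.6096 0.3197 0.015 ]
 [0.6075 0.1999 0.015 ]
 [0.5231 0.202  0.015 ]
 [0.5203 0.3193 0.015 ]] [0.5651 0.2602 0.015 ]
red [[0.7225 0.4394 0.    ]
 [0.7165 0.1883 0.    ]]
24 rows: d [ 0.0394 -0.0056  0.0033] r [-0.   -0.   -3.93]
```

```bash
r='{"dx":0.0394,"dy":-0.0056,"dz":0.0033,"rz":-3.93}' >/dev/null
python3 -m pendant '[{"dx":0.0394,"dy":-0.0056,"dz":0.0033,"rz":-3.93},{"dx":0.0394,"dy":-0.0056,"dz":0.0033,"rz":-3.93},{"dx":0.0394,"dy":-0.0056,"dz":0.0033,"rz":-3.93},{"dx":0.0394,"dy":-0.0056,"dz":0.0033,"rz":-3.93},{"dx":0.0394,"dy":-0.0056,"dz":0.0033,"rz":-3.93},{"dx":0.0394,"dy":-0.0056,"dz":0.0033,"rz":-3.93},{"dx":0.0394,"dy":-0.0056,"dz":0.0033,"rz":-3.93},{"dx":0.0394,"dy":-0.0056,"dz":0.0033,"rz":-3.93},{"dx":0.0394,"dy":-0.0056,"dz":0.0033,"rz":-3.93},{"dx":0.0394,"dy":-0.0056,"dz":0.0033,"rz":-3.93},{"dx":0.0394,"dy":-0.0056,"dz":0.0033,"rz":-3.93},{"dx":0.0394,"dy":-0.0056,"dz":0.0033,"rz":-3.93}]'
python3 -m pendant '[{"dx":0.0394,"dy":-0.0056,"dz":0.0033,"rz":-3.93},{"dx":0.0394,"dy":-0.0056,"dz":0.0033,"rz":-3.93},{"dx":0.0394,"dy":-0.0056,"dz":0.0033,"rz":-3.93},{"dx":0.0394,"dy":-0.0056,"dz":0.0033,"rz":-3.93},{"dx":0.0394,"dy":-0.0056,"dz":0.0033,"rz":-3.93},{"dx":0.0394,"dy":-0.0056,"dz":0.0033,"rz":-3.93},{"dx":0.0394,"dy":-0.0056,"dz":0.0033,"rz":-3.93},{"dx":0.0394,"dy":-0.0056,"dz":0.0033,"rz":-3.93},{"dx":0.0394,"dy":-0.0056,"dz":0.0033,"rz":-3.93},{"dx":0.0394,"dy":-0.0056,"dz":0.0033,"rz":-3.93},{"dx":0.0394,"dy":-0.0056,"dz":0.0033,"rz":-3.93},{"dx":0.0394,"dy":-0.0056,"dz":0.0033,"rz":-3.93}]'
python3 - <<'E'
from h import *
st()
d={n:manip.get_image(n) for n in("scene","top")};pickle.dump(d,open("im1.pkl","wb"))
crop(d["top"],325,120,455,220,6,"pics/c4.png")
M=tool(109.7);plan(tcp((.4622,.2415,.12),M),M)
E
```

```text
t 0.1 grip [ 0.1548 -0.5533  0.2492] xdir [0.963 0.269 0.   ] head 15.63 dip -0.01 roll -0.002 F [-0.3  0.7  0.3] w 0.0855 gf 0.0 q [-1.42  0.28  1.51 -0.    1.36 -0.12]
24 rows: d [ 0.0394 -0.0056  0.0054] r [-0.   -0.   -3.92]invalid input
invalid input
```

View pics/c4.png

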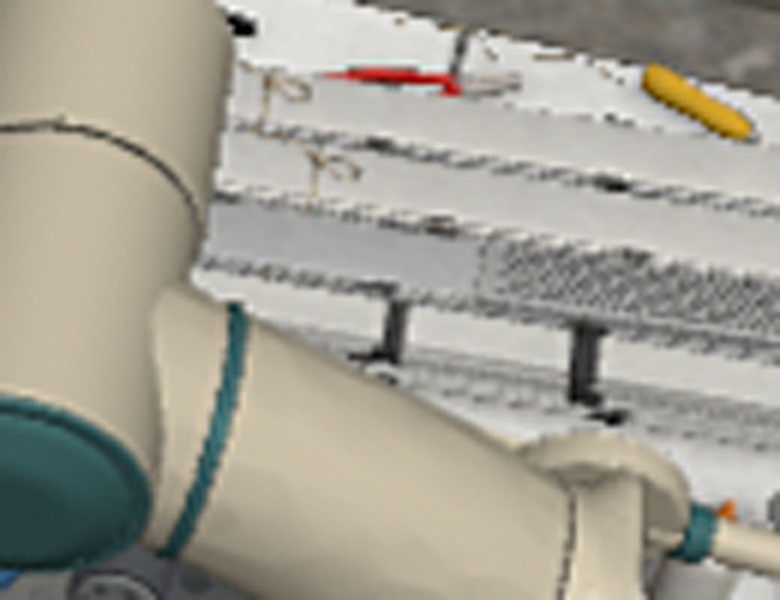

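The arm did not move because the rows were refused, and the picture shows it still hiding the gear unit. The likely reason is that every key is required, so I'll try one full row.

```bash
python3 -m pendant '[{"dx":0.0394,"dy":-0.0056,"dz":0.0033,"rx":0,"ry":0,"rz":-3.93,"hand":0.085}]'
```

```text
clock: 0.28
position: [0.1867, -0.5411, 0.2281]
ee_rot: [0.001, 0.986, 0.167, -0.002]
contact_force: [1.4, -1.1, -0.1]
width: 0.0848
gripper_force: 0.0
```

```bash

python3 -m pendant '[{"dx":0.0394,"dy":-0.0056,"dz":0.0033,"rx":0,"ry":0,"rz":-3.93,"hand":0.06},{"dx":0.0394,"dy":-0.0056,"dz":0.0033,"rx":0,"ry":0,"rz":-3.93,"hand":0.06},{"dx":0.0394,"dy":-0.0056,"dz":0.0033,"rx":0,"ry":0,"rz":-3.93,"hand":0.06},{"dx":0.0394,"dy":-0.0056,"dz":0.0033,"rx":0,"ry":0,"rz":-3.93,"hand":0.06},{"dx":0.0394,"dy":-0.0056,"dz":0.0033,"rx":0,"ry":0,"rz":-3.93,"hand":0.06},{"dx":0.0394,"dy":-0.0056,"dz":0.0033,"rx":0,"ry":0,"rz":-3.93,"hand":0.06},{"dx":0.0394,"dy":-0.0056,"dz":0.0033,"rx":0,"ry":0,"rz":-3.93,"hand":0.06},{"dx":0.0394,"dy":-0.0056,"dz":0.0033,"rx":0,"ry":0,"rz":-3.93,"hand":0.06},{"dx":0.0394,"dy":-0.0056,"dz":0.0033,"rx":0,"ry":0,"rz":-3.93,"hand":0.06},{"dx":0.0394,"dy":-0.0056,"dz":0.0033,"rx":0,"ry":0,"rz":-3.93,"hand":0.06},{"dx":0.0394,"dy":-0.0056,"dz":0.0033,"rx":0,"ry":0,"rz":-3.93,"hand":0.06},{"dx":0.0394,"dy":-0.0056,"dz":0.0033,"rx":0,"ry":0,"rz":-3.93,"hand":0.06}]'
python3 -m pendant '[{"dx":0.0394,"dy":-0.0056,"dz":0.0033,"rx":0,"ry":0,"rz":-3.93,"hand":0.06},{"dx":0.0394,"dy":-0.0056,"dz":0.0033,"rx":0,"ry":0,"rz":-3.93,"hand":0.06},{"dx":0.0394,"dy":-0.0056,"dz":0.0033,"rx":0,"ry":0,"rz":-3.93,"hand":0.06},{"dx":0.0394,"dy":-0.0056,"dz":0.0033,"rx":0,"ry":0,"rz":-3.93,"hand":0.06},{"dx":0.0394,"dy":-0.0056,"dz":0.0033,"rx":0,"ry":0,"rz":-3.93,"hand":0.06},{"dx":0.0394,"dy":-0.0056,"dz":0.0033,"rx":0,"ry":0,"rz":-3.93,"hand":0.06},{"dx":0.0394,"dy":-0.0056,"dz":0.0033,"rx":0,"ry":0,"rz":-3.93,"hand":0.06},{"dx":0.0394,"dy":-0.0056,"dz":0.0033,"rx":0,"ry":0,"rz":-3.93,"hand":0.06},{"dx":0.0394,"dy":-0.0056,"dz":0.0033,"rx":0,"ry":0,"rz":-3.93,"hand":0.06},{"dx":0.0394,"dy":-0.0056,"dz":0.0033,"rx":0,"ry":0,"rz":-3.93,"hand":0.06},{"dx":0.0394,"dy":-0.0056,"dz":0.0033,"rx":0,"ry":0,"rz":-3.93,"hand":0.06},{"dx":0,"dy":0,"dz":0,"rx":0,"ry":0,"rz":0,"hand":0.06}]'
python3 - <<'E'
from h import *
st()
d={n:manip.get_image(n) for n in("scene","top")};pickle.dump(d,open("im1.pkl","wb"))
crop(d["top"],325,120,455,220,6,"pics/c5.png")
M=tool(109.7);plan(tcp((.4622,.2415,.12),M),M)
E
```

```text
clock: 1.28
position: [0.4953, -0.1843, 0.1881]
ee_rot: [0.0, 0.834, 0.551, 0.0]
contact_force: [0.1, 0.3, -0.3]
width: 0.0598
gripper_force: 0.0
clock: 2.28
position: [0.4572, 0.2459, 0.1513]
ee_rot: [-0.002, 0.571, 0.821, 0.0]
contact_force: [0.1, -0.2, -0.7]
width: 0.0599
gripper_force: 0.0
t 2.28 grip [0.4572 0.2459 0.17  ] xdir [-0.348  0.937  0.004] head 110.39 dip -0.24 roll -0.002 F [ 0.1 -0.2 -0.7] w 0.0599 gf 0.0 q [ 0.36  0.25  1.75  0.    1.14 -0.  ]
2 rows: d [-0.0003  0.001   0.0253] r [-0.02  0.02  0.22]
```

View pics/c5.png

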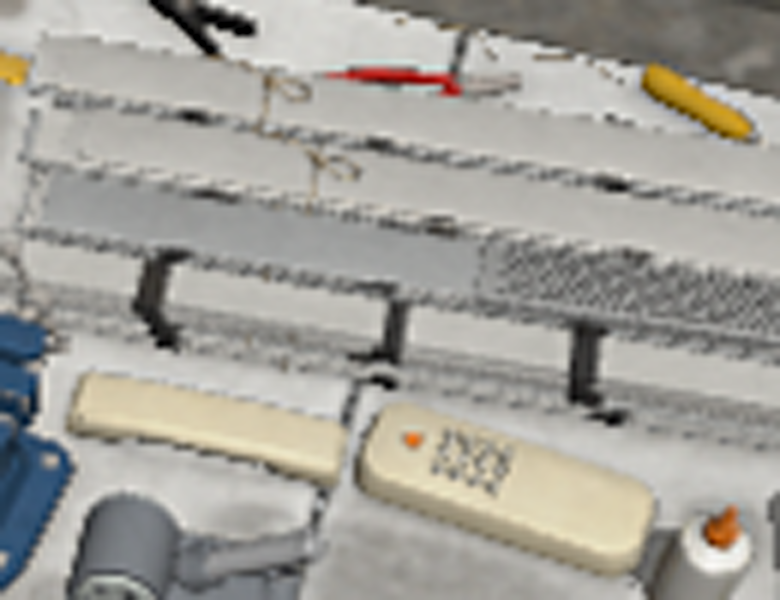

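Now the tube is visible in the top view: its axis runs from about c5 (215,563) to the mouth at about (308,542), which is full-image (376.3,210.3). I'll triangulate that with the scene view while I descend towards the handle.

```bash
python3 -m pendant '[{"dx":-0.002,"dy":0.002,"dz":0.025,"rx":0,"ry":0,"rz":0.3,"hand":0.06},{"dx":-0.002,"dy":0.003,"dz":0.025,"rx":0,"ry":0,"rz":0.3,"hand":0.06},{"dx":0,"dy":0,"dz":0,"rx":0,"ry":0,"rz":0,"hand":0.06}]'
python3 - <<'E'
from h import *
np.set_printoptions(precision=4,suppress=True)
d=pickle.load(open("im1.pkl","rb"));s,t=d["scene"],d["top"]
def tri(a,b):
    da,db=ray(s,a)[0],ray(t,b)[0];A=np.c_[da,-db]
    k=np.linalg.lstsq(A,t["position"]-s["position"],rcond=None)[0]
    P,Q=s["position"]+k[0]*da,t["position"]+k[1]*db
    return (P+Q)/2,np.linalg.norm(P-Q)
print("mouth tri",tri((284,161),(376.3,210.3)))
print("plane",onz(s,[(284,161)],.108),onz(t,[(376.3,210.3)],.108))
# hard look at pixels: brightness min-channel for the tube surrounds
def up(i,x0,y0,x1,y1):
    f=i["frame"][y0:y1,x0:x1];print("cols",x0);
    for y in range(y0,y1): print(y,*["%3d"%v for v in f[y-y0].mean(1)])
up(s,278,154,304,180);up(t,354,203,384,222)
crop(s,270,150,320,190,8,"pics/c6a.png");crop(t,335,195,385,235,8,"pics/c6b.png")
cv2.imwrite("pics/c6.png",np.hstack([cv2.imread("pics/c6a.png"),cv2.imread("pics/c6b.png")]))
st()
E
```

```text
clock: 2.63
position: [0.4654, 0.2356, 0.0985]
ee_rot: [-0.002, 0.579, 0.815, -0.003]
contact_force: [-0.3, -0.4, -1.1]
width: 0.06
gripper_force: 0.0
mouth tri (array([ 0.4946, -0.226 ,  0.1054]), np.float64(0.005967320300147987))
plane [[ 0.495  -0.2205  0.108 ]] [[ 0.4952 -0.2283  0.108 ]]
cols 278
154 204 202 203 203 203 202 201 201 202 206 210 210 210 212 215 221 224 229 233 236 238 239 238 232 210 162
155 206 205 205 206 206 205 203 203 204 206 209 210 214 218 224 228 231 234 237 239 239 240 240 239 233 210
156 208 207 208 208 208 207 207 206 206 208 212 215 221 226 229 233 235 237 238 239 239 239 239 240 238 231
157 209 209 209 210 209 209 208 207 209 215 221 227 229 232 234 236 238 239 238 239 239 239 239 238 237 235
158 210 210 211 210 208 206 202 202 210 223 230 233 235 236 237 237 238 239 239 238 238 237 237 236 234 232
159 213 213 211 205 198 191 186 191 210 228 234 237 237 238 238 239 239 239 238 237 236 235 234 233 230 227
160 216 214 207 192 175 166 169 183 207 228 235 238 238 239 239 239 239 238 236 233 233 232 231 228 226 222
161 218 215 201 175 150 145 158 177 198 2
[... 3844 characters left out ...]
148 175 171 164 161 159 157 155 152
218 133 118  98  76  81 106 123 123 126 128 129 129 128 128 116 108 118 133 132 119 111 168 183 174 166 162 158 157 156 156
219 132 130 125 120 123 129 130 127 128 127 128 129 128 128 119 112 122 130 130 119 118 180 182 175 166 158 157 157 158 159
220 128 127 127 128 130 130 130 129 127 128 126 127 128 123 122 122 104 131 129 119 135 189 183 171 160 156 161 161 159 161
221 128 127 128 130 129 128 130 130 128 126 125 125 126 120 121 145 130 131 132 145 174 196 184 171 161 159 164 163 161 165
t 2.63 grip [0.4656 0.2357 0.1172] xdir [-0.329  0.944 -0.001] head 109.22 dip 0.06 roll -0.007 F [-0.3 -0.4 -1.1] w 0.06 gf 0.0 q [ 0.34  0.31  1.81 -0.    1.02  0.  ]
```

View pics/c6.png

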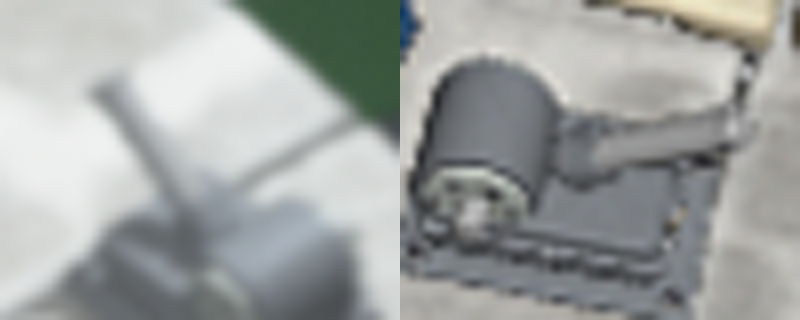

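The rim is centred at about (376.3,210.5) in the top view and (284,160.8) in the scene view. The two views differ by several mm, so I'll correct each camera with the held rod. Next is the descent and grip.

```bash
python3 -m pendant '[{"dx":0.002,"dy":-0.0005,"dz":0.022,"rx":0,"ry":0,"rz":0,"hand":0.06},{"dx":0.002,"dy":-0.0005,"dz":0.022,"rx":0,"ry":0,"rz":0,"hand":0.06},{"dx":0.002,"dy":0,"dz":0.022,"rx":0,"ry":0,"rz":0,"hand":0.06},{"dx":0,"dy":0,"dz":0,"rx":0,"ry":0,"rz":0,"hand":0.06},{"dx":0,"dy":0,"dz":0,"rx":0,"ry":0,"rz":0,"hand":0.025},{"dx":0,"dy":0,"dz":0,"rx":0,"ry":0,"rz":0,"hand":0.025},{"dx":0,"dy":0,"dz":0,"rx":0,"ry":0,"rz":0,"hand":0.025}]' 30
python3 - <<'E'
from h import *
st()
i=manip.get_image("top");s=manip.get_image("scene");pickle.dump({"top":i,"scene":s},open("im2.pkl","wb"))
d=pickle.load(open("im1.pkl","rb"));s,t=d["scene"],d["top"]
# heading from slopes
for name,i,a in(("top",t,np.array([360-377.2,215.6-211])),("scene",s,np.array([.56,.83]))):
    for h in range(70,101,5):
        c,sn=np.cos(np.radians(35)),np.sin(np.radians(35));H=np.radians(h)
        p=proj(i,[(.495,-.224,.108),(.495+.06*c*np.cos(H),-.224+.06*c*np.sin(H),.108-.06*sn)])
        v=p[1]-p[0];print(name,h,np.degrees(np.arctan2(v[1],v[0])).round(1),end=" | ")
    print("meas",np.degrees(np.arctan2(a[1],a[0])))
o=np.array([335-50,195])
e=onz(t,np.array([(690,310),(410,272)])/8+o,.0);v=e[1]-e[0];print(e,np.degrees(np.arctan2(v[1],v[0])))
E
```

```text
clock: 3.22
position: [0.4659, 0.2435, 0.0378]
ee_rot: [0.001, 0.579, 0.816, 0.001]
contact_force: [0.2, -0.5, -0.2]
width: 0.0258
gripper_force: 0.0
t 3.22 grip [0.4658 0.2435 0.0565] xdir [-0.331  0.944 -0.   ] head 109.31 dip 0.01 roll 0.003 F [ 0.2 -0.5 -0.2] w 0.0258 gf 0.0 q [ 0.35  0.39  1.89 -0.    0.87  0.01]
top 70 -172.8 | top 75 -176.6 | top 80 179.7 | top 85 176.1 | top 90 172.6 | top 95 169.1 | top 100 165.6 | meas 165.0271242332131
scene 70 74.7 | scene 75 70.6 | scene 80 66.6 | scene 85 62.7 | scene 90 58.9 | scene 95 55.2 | scene 100 51.6 | meas 55.99250758026772
[[ 0.45614708 -0.22942556  0.        ]
 [ 0.43305809 -0.09231668  0.        ]] 99.55886439736464
```

```bash
python3 -m pendant '[{"dx":-0.001,"dy":-0.002,"dz":0.006,"rx":0,"ry":0,"rz":0,"hand":0.026},{"dx":0,"dy":0,"dz":0,"rx":0,"ry":0,"rz":0,"hand":0.026},{"dx":0,"dy":0,"dz":0,"rx":0,"ry":0,"rz":0,"hand":0},{"dx":0,"dy":0,"dz":0,"rx":0,"ry":0,"rz":0,"hand":0},{"dx":0,"dy":0,"dz":0,"rx":0,"ry":0,"rz":0,"hand":0},{"dx":0,"dy":0,"dz":0,"rx":0,"ry":0,"rz":0,"hand":0}]' 60
python3 - <<'E'
from h import *
st()
E
```

```text
clock: 3.82
position: [0.4626, 0.2419, 0.0301]
ee_rot: [0.0, 0.578, 0.816, -0.0]
contact_force: [-0.9, 0.1, 0.6]
width: 0.0152
gripper_force: 59.0
t 3.82 grip [0.4626 0.2419 0.0488] xdir [-0.331  0.943 -0.   ] head 109.36 dip 0.01 roll -0.0 F [-0.9  0.1  0.6] w 0.0152 gf 59.0 q [ 0.35  0.39  1.9  -0.    0.85  0.01]
```

Gripped at 59 N with the width as expected. Next: lift straight up.

```bash
python3 -m pendant '[{"dx":0,"dy":0,"dz":-0.02,"rx":0,"ry":0,"rz":0,"hand":0},{"dx":0,"dy":0,"dz":-0.036,"rx":0,"ry":0,"rz":0,"hand":0},{"dx":0,"dy":0,"dz":-0.036,"rx":0,"ry":0,"rz":0,"hand":0},{"dx":0,"dy":0,"dz":-0.036,"rx":0,"ry":0,"rz":0,"hand":0},{"dx":0,"dy":0,"dz":-0.036,"rx":0,"ry":0,"rz":0,"hand":0},{"dx":0,"dy":0,"dz":-0.02,"rx":0,"ry":0,"rz":0,"hand":0},{"dx":0,"dy":0,"dz":0,"rx":0,"ry":0,"rz":0,"hand":0}]'
python3 - <<'E'
from h import *
st()
M=tool(98,35);a=M[:,0]
g=np.array([.497,-.224,.108])-.166*a;print(g)
M1=tool(109.3);q=np.array([.516,-.25,.235]);plan(tcp(q,M1),M1)
plan(tcp(g,M),M,8,tcp(q,M1),M1)
E
```

```text
clock: 4.4
position: [0.4654, 0.2431, 0.2193]
ee_rot: [0.003, 0.578, 0.816, 0.004]
contact_force: [1.1, 0.3, -0.5]
width: 0.015
gripper_force: 60.0
t 4.4 grip [0.4653 0.243  0.238 ] xdir [-0.331  0.943  0.   ] head 109.36 dip -0.01 roll 0.011 F [ 1.1  0.3 -0.5] w 0.015 gf 60.0 q [ 0.35  0.2   1.64 -0.    1.29  0.01]
[ 0.51592465 -0.3586559   0.20321369]
14 rows: d [-0.0344 -0.0083  0.0002] r [ 0.04 -0.    0.  ]
8 rows: d [-0.0133 -0.0035  0.0074] r [ 0.43 -4.36  1.37]
```

```bash
python3 -m pendant '[{"dx":-0.034,"dy":-0.0083,"dz":0,"rx":0,"ry":0,"rz":0,"hand":0},{"dx":-0.034,"dy":-0.0083,"dz":0,"rx":0,"ry":0,"rz":0,"hand":0},{"dx":-0.034,"dy":-0.0083,"dz":0,"rx":0,"ry":0,"rz":0,"hand":0},{"dx":-0.034,"dy":-0.0083,"dz":0,"rx":0,"ry":0,"rz":0,"hand":0},{"dx":-0.034,"dy":-0.0083,"dz":0,"rx":0,"ry":0,"rz":0,"hand":0},{"dx":-0.034,"dy":-0.0083,"dz":0,"rx":0,"ry":0,"rz":0,"hand":0},{"dx":-0.034,"dy":-0.0083,"dz":0,"rx":0,"ry":0,"rz":0,"hand":0},{"dx":-0.034,"dy":-0.0083,"dz":0,"rx":0,"ry":0,"rz":0,"hand":0},{"dx":-0.034,"dy":-0.0083,"dz":0,"rx":0,"ry":0,"rz":0,"hand":0},{"dx":-0.034,"dy":-0.0083,"dz":0,"rx":0,"ry":0,"rz":0,"hand":0},{"dx":-0.034,"dy":-0.0083,"dz":0,"rx":0,"ry":0,"rz":0,"hand":0},{"dx":-0.034,"dy":-0.0083,"dz":0,"rx":0,"ry":0,"rz":0,"hand":0}]'
python3 -m pendant '[{"dx":-0.034,"dy":-0.0083,"dz":0,"rx":0,"ry":0,"rz":0,"hand":0},{"dx":-0.034,"dy":-0.0083,"dz":0,"rx":0,"ry":0,"rz":0,"hand":0},{"dx":-0.0133,"dy":-0.0035,"dz":0.0074,"rx":0.43,"ry":-4.36,"rz":1.37,"hand":0},{"dx":-0.0133,"dy":-0.0035,"dz":0.0074,"rx":0.43,"ry":-4.36,"rz":1.37,"hand":0},{"dx":-0.0133,"dy":-0.0035,"dz":0.0074,"rx":0.43,"ry":-4.36,"rz":1.37,"hand":0},{"dx":-0.0133,"dy":-0.0035,"dz":0.0074,"rx":0.43,"ry":-4.36,"rz":1.37,"hand":0},{"dx":-0.0133,"dy":-0.0035,"dz":0.0074,"rx":0.43,"ry":-4.36,"rz":1.37,"hand":0},{"dx":-0.0133,"dy":-0.0035,"dz":0.0074,"rx":0.43,"ry":-4.36,"rz":1.37,"hand":0},{"dx":-0.0133,"dy":-0.0035,"dz":0.0074,"rx":0.43,"ry":-4.36,"rz":1.37,"hand":0},{"dx":-0.0133,"dy":-0.0035,"dz":0.0074,"rx":0.43,"ry":-4.36,"rz":1.37,"hand":0},{"dx":0,"dy":0,"dz":0,"rx":0,"ry":0,"rz":0,"hand":0},{"dx":0,"dy":0,"dz":0,"rx":0,"ry":0,"rz":0,"hand":0}]'
python3 - <<'E'
from h import *
st()
d={n:manip.get_image(n) for n in("scene","top")};pickle.dump(d,open("im3.pkl","wb"))
crop(d["scene"],245,125,307,185,6.4,"pics/a.png");crop(d["top"],345,180,407,240,6.4,"pics/b.png")
a,b=cv2.imread("pics/a.png"),cv2.imread("pics/b.png");cv2.imwrite("pics/c7.png",np.hstack([a,b]))
s=manip.get_state();M=rot(s["ee_rot"]).as_matrix();g=s["position"]-GO*M[:,2]
for n in d: print(n,"collar,tip pred",proj(d[n],[g+.041*M[:,0],g+.126*M[:,0]]).round(1).tolist(),"mouth", proj(d[n],[(.497,-.224,.108)]).round(1).tolist())
E
```

```text
clock: 5.4
position: [0.5029, -0.1773, 0.2124]
ee_rot: [-0.001, 0.578, 0.816, -0.0]
contact_force: [1.4, 0.3, -0.9]
width: 0.0147
gripper_force: 60.0
clock: 6.4
position: [0.511, -0.364, 0.1834]
ee_rot: [0.224, 0.625, 0.721, -0.197]
contact_force: [-0.5, -0.7, -0.8]
width: 0.015
gripper_force: 60.0
t 6.4 grip [ 0.5096 -0.3535  0.1987] xdir [-0.118  0.813 -0.57 ] head 98.26 dip 34.74 roll -0.004 F [-0.5 -0.7 -0.8] w 0.015 gf 60.0 q [-0.45  0.27  1.82 -0.7   0.82 -0.16]
scene collar,tip pred [[265.9, 136.0], [278.8, 153.1]] mouth [[283.1, 160.7]]
top collar,tip pred [[403.8, 203.9], [383.1, 208.6]] mouth [[375.3, 209.6]]
```

View pics/c7.png

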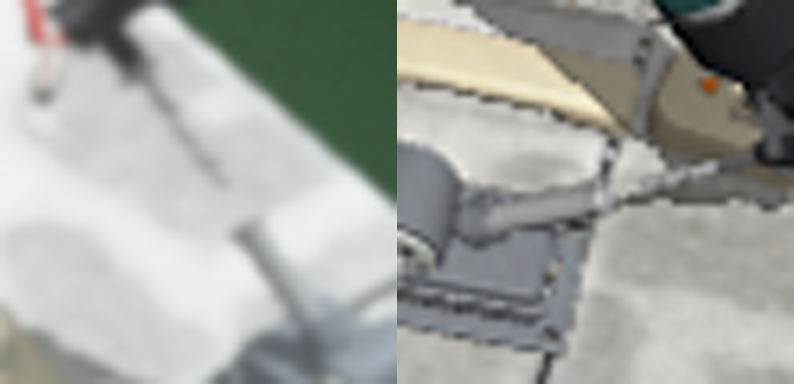

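Scene half: the rod tip is at about (280,153.5) and the tube mouth at about (283.7,160.9), and the rod's extension passes slightly to the right of the mouth. Top half: the rod runs towards the mouth at (376.5,210.5). I'll get subpixel lines by differencing against the earlier frame.

```bash
cat > fit.py <<'E'
from h import *
def rodline(new,old,n,g,x):
    """fit rod line from frame difference; returns measured-minus-predicted perpendicular offset at two rod stations and tip"""
    i=new[n];D=np.abs(i["frame"].astype(float)-old[n]["frame"]).sum(2)
    t=np.arange(.05,.150,.002)
    P=proj(i,g+t[:,None]*x);v=P[-1]-P[0];v/=np.linalg.norm(v);nn=np.array([-v[1],v[0]])
    o=np.arange(-5,5.01,.25)
    G=P[:,None]+o[None,:,None]*nn
    V=cv2.remap(D.astype(np.float32),G[...,0].astype(np.float32),G[...,1].astype(np.float32),cv2.INTER_LINEAR)
    V=np.clip(V-np.percentile(V,40,axis=1)[:,None],0,None)
    c=(V*o).sum(1)/V.sum(1).clip(1e-6)
    return t,P,nn,c,V.max(1)
E
python3 - <<'E'
from fit import *
np.set_printoptions(precision=1,suppress=True,linewidth=200)
new=pickle.load(open("im3.pkl","rb"));old=pickle.load(open("im1.pkl","rb"))
s=manip.get_state();M=rot(s["ee_rot"]).as_matrix();g=s["position"]-GO*M[:,2]
for n in new:
    t,P,nn,c,m=rodline(new,old,n,g,M[:,0]);print(n,"n",nn);print((t*1000).astype(int));print(c);print(m.astype(int))
E
```

```text
scene n [-0.8  0.6]
[ 50  52  54  56  58  60  62  64  66  68  70  72  74  76  78  80  82  84  86  88  90  92  94  96  98 100 102 104 106 108 110 112 114 116 118 120 122 124 126 128 130 132 134 136 138 140 142 144 146
 148]
[-0.6 -0.6 -0.6 -0.5 -0.5 -0.5 -0.4 -0.4 -0.5 -0.5 -0.6 -0.6 -0.6 -0.5 -0.4 -0.3 -0.1 -0.1 -0.1 -0.1 -0.2 -0.3 -0.4 -0.4 -0.3 -0.2 -0.1 -0.1 -0.1 -0.1 -0.2 -0.3 -0.4 -0.5 -0.5 -0.4 -0.3 -0.3 -0.4
 -0.5 -0.7 -0.8 -1.  -1.  -1.8 -2.3  0.1  1.8  1.5  1.8]
[147 148 142 137 145 145 149 155 163 158 145 143 123 105  97  95  94  94  99  98  95  92  86  78  68  66  66  72  86  93 102 109  98  93  87  75  67  61  62  48  34  20  10   4   2   2   2   2   2
   3]
top n [-0.2 -1. ]
[ 50  52  54  56  58  60  62  64  66  68  70  72  74  76  78  80  82  84  86  88  90  92  94  96  98 100 102 104 106 108 110 112 114 116 118 120 122 124 126 128 130 132 134 136 138 140 142 144 146
 148]
[ 1.4  1.5  1.9  2.7  2.4  1.9  2.   2.   2.   1.9  1.6  1.5  1.1 -0.1 -0.9 -1.7 -2.  -2.1 -2.1 -2.2 -2.  -1.7 -1.5 -1.2 -1.1 -0.8 -0.5  0.4  1.1  1.1  1.  -0.2 -1.1 -1.3 -1.2 -1.2 -1.5 -1.7 -1.7
 -1.7 -1.7 -1.7 -1.5 -1.4 -1.5 -1.6 -1.5 -1.6 -1.8 -1.9]
[309 277 157 100  89  93  81  80  84  87  86  81  63  55  46  49  59  67  74  77  66  66  62  57  71  72  55  70  72  83 151 125 170 171 172 177 158 155 163 193 195 190 201 198 189 149 124  96  88
  47]
```

```bash
python3 - <<'E'
from h import *
d=pickle.load(open("im3.pkl","rb"));o=pickle.load(open("im1.pkl","rb"))
for k in(d,o):
    f=k["top"]["frame"].astype(int).mean(2)
    print("cols 372..406")
    for y in range(199,217): print(y,*["%3d"%v for v in f[y,372:407]])
E
```

```text
cols 372..406
199 121  82  97 117 130 138 145 116  84 103 118 106  66  72  84  91 105 118 122 121 121 122 124 124 122 119 119 112  97  92  83  85  84  80  66
200 178 171 177 170 132  92 118 131 118  94 112 101  64  74  83  84  88  94  96 106 120 123 124 123 124 124 125 124 123 120  96  84  86  80  70
201 201 204 204 202 193 157 100 120 142 150 101 101  89  77  81  84  85  87  86  89  94  98 107 119 125 124 125 126 131 120  77  87  78  49  40
202 213 216 217 220 217 167  66 101 178 198 193 173  88  84  79  79  83  84  85  86  87  87  91  94  99 108 121 124  98  56  58  88  81  46  36
203 210 217 222 226 215 178 168 135 194 203 204 197 176 155  87  88  86  82  81  83  85  84  85  87  89  91  95  93  75  27  56  91  82  53  33
204 206 214 221 225 204 159 182 172 210 210 199 194 192 172  89  96  95  91  90  86  79  77  76  75  88  87  90  92  80  25  39  65  65  45  35
205 188 202 218 226 183  86 122 195 215 205 197 195 197 200 168  97 101 100  92  81 102 139 143 100  87  87  85  83  78  52  31  30  26  18  22
206 188 192 208 220 176  72 139 201 201 193 193 193 193 194 177 123 116 141 13
[... 3411 characters left out ...]
 137 142 144 158 163 154 153 158 155 154 154 156 158 161 165 161 161 163 164 159 152 151 153 158 164 158 154 159 169 174 173
213 125 115  91  64  99 132 159 171 164 157 155 156 158 154 152 153 159 163 162 156 153 160 171 164 158 154 157 161 163 156 154 156 161 164 163
214  55  70  92  99 148 171 175 169 159 153 155 157 160 160 156 152 154 155 152 146 151 158 164 164 160 158 160 160 160 158 154 153 155 153 155
215  51  50  72 103 167 178 173 164 156 150 150 155 159 159 155 152 151 152 146 141 145 152 158 159 156 155 159 160 161 159 156 153 154 155 154
216 124 127 121 123 166 173 167 164 158 155 152 153 154 155 155 154 155 153 150 145 147 153 156 156 153 153 156 158 158 156 151 153 155 158 160
```

```bash
python3 - <<'E'
from h import *
from scipy.optimize import least_squares
np.set_printoptions(precision=4,suppress=True)
d=pickle.load(open("im3.pkl","rb"));s,t=d["scene"],d["top"]
us,ut=np.array([283.3,160.9]),np.array([376.4,210.3])
print(onz(s,us,.108),onz(t,ut,.108))
r=least_squares(lambda P:np.r_[(proj(s,P)[0]-us),(proj(t,P)[0]-ut),(P[2]-.108)/.001],[.495,-.224,.108])
m=r.x;print(m,r.fun)
for h in(95,96):
    M=tool(h,35);a=M[:,0];st();g=m-.150*a;print("grip",g);plan(tcp(g,M),M)
# offset of the present rod line from the mouth
q=manip.get_state();M=rot(q["ee_rot"]).as_matrix();g=q["position"]-GO*M[:,2];print("mouth in tool axes from grip",M.T@(m-g))
E
```

```text
[[ 0.4968 -0.2227  0.108 ]] [[ 0.4953 -0.2287  0.108 ]]
[ 0.4956 -0.2267  0.1079] [-0.3303 -0.6529 -0.4857 -0.1765 -0.1365]
t 6.5 grip [ 0.5107 -0.3544  0.2007] xdir [-0.115  0.812 -0.572] head 98.06 dip 34.88 roll -0.0 F [ 0.1  0.4 -0.2] w 0.0148 gf 60.0 q [-0.45  0.27  1.82 -0.7   0.82 -0.16]
grip [ 0.5063 -0.3491  0.1939]
1 rows: d [ 0.0086 -0.0042  0.0022] r [ 1.75 -0.12  2.51]
t 6.5 grip [ 0.5107 -0.3544  0.2007] xdir [-0.115  0.812 -0.572] head 98.06 dip 34.88 roll -0.0 F [ 0.1  0.4 -0.2] w 0.0148 gf 60.0 q [-0.45  0.27  1.82 -0.7   0.82 -0.16]
grip [ 0.5084 -0.3489  0.1939]
1 rows: d [ 0.0086 -0.0018  0.0023] r [ 1.18 -0.12  1.69]
mouth in tool axes from grip [0.1585 0.003  0.0026]
```

```bash
python3 -m pendant '[{"dx":0.0086,"dy":-0.003,"dz":0.0023,"rx":1.46,"ry":-0.12,"rz":2.1,"hand":0},{"dx":0,"dy":0,"dz":0,"rx":0,"ry":0,"rz":0,"hand":0},{"dx":0,"dy":0,"dz":0,"rx":0,"ry":0,"rz":0,"hand":0}]'
python3 - <<'E'
from fit import *
np.set_printoptions(precision=1,suppress=True,linewidth=200)
st()
d={n:manip.get_image(n) for n in("scene","top")};pickle.dump(d,open("im4.pkl","wb"));old=pickle.load(open("im1.pkl","rb"))
s=manip.get_state();M=rot(s["ee_rot"]).as_matrix();g=s["position"]-GO*M[:,2]
m=np.array([.4956,-.2267,.1079]);print("mouth in tool mm",M.T@(m-g)*1000)
t,P,nn,c,mx=rodline(d,old,"scene",g,M[:,0]);print(c[:40:3],mx[34:].astype(int),P[[0,38]],nn)
# profiles across rod (t<.12) and tube (t>.16) in each view, about the predicted axis
o=np.arange(-6,6.1,1)
for n in d:
    F=d[n]["frame"].mean(2).astype(np.float32);print(n)
    for tt in(.06,.07,.08,.09,.10,.11,.145,.15,.155,.16,.165,.17,.175,.18,.19,.20):
        Pp=proj(d[n],[g+tt*M[:,0],g+(tt+.01)*M[:,0]]);v=Pp[1]-Pp[0];v/=np.linalg.norm(v);k=np.array([-v[1],v[0]])
        G=(Pp[0]+o[:,None]*k).astype(np.float32)
        print(int(tt*1000),cv2.remap(F,G[None,:,0],G[None,:,1],cv2.INTER_LINEAR)[0].astype(int))
    print("k",k)
E
```

```text
clock: 6.75
position: [0.5086, -0.3601, 0.1791]
ee_rot: [0.223, 0.641, 0.706, -0.202]
contact_force: [0.1, -0.3, -1.5]
width: 0.0149
gripper_force: 60.1
t 6.75 grip [ 0.5 -0.3  0.2] xdir [-0.1  0.8 -0.6] head 95.54 dip 35.07 roll 0.0 F [ 0.1 -0.3 -1.5] w 0.0149 gf 60.1 q [-0.4  0.3  1.8 -0.7  0.8 -0.1]
mouth in tool mm [151.1  -0.3   0. ]
[-0.4 -0.3 -0.2 -0.3 -0.3 -0.1 -0.1 -0.1  0.  -0.1 -0.1 -0.2 -0.2 -0.3] [87 73 64 58 46 32 19 10  3  2  2  1  1  2  2  1] [[268.3 139.4]
 [279.3 155.1]] [-0.8  0.6]
scene
60 [209 210 209 206 191 168 160 177 196 202 204 204 203]
70 [226 223 218 209 191 164 160 178 196 205 208 208 210]
80 [228 224 218 211 198 179 170 178 195 204 207 208 208]
90 [217 212 208 205 196 184 175 184 196 201 202 203 206]
100 [206 204 202 200 194 181 171 178 192 201 203 203 203]
110 [208 204 203 202 194 180 171 184 198 204 206 207 208]
145 [207 206 206 205 203 199 196 193 198 206 215 218 219]
150 [215 214 209 200 189 178 166 159 171 196 215 223 225]
155 [228 227 221 207 186 167 149 143 163 204 224 230 231]
160 [235 234 230 217 195 172 151 147 174 214 232 235 236]
165 [237 237
[... 591 characters left out ...]
164 126  85  86  95 128 143 105 104  97  88  81]
110 [163 158 129  88  86 103 129 149 152 118 103  97  96]
145 [175 179 178 155 143 163 166 146 118 107 122 154 197]
150 [180 186 176 134 150 186 186 156 147 159 198 217 226]
155 [177 176 148  99 128 159 151 130 134 183 208 215 218]
160 [141 114 100  90 117 143 142 135 143 180 198 196 203]
165 [123 105  73  93 127 150 152 142 147 191 199 187 188]
170 [133 117  55  71 135 153 155 141 142 195 200 184 177]
175 [139 122  83  77 133 154 156 142 142 174 187 179 172]
180 [133 115 118 102 126 152 157 143 133 160 178 174 171]
190 [118 117 103  82 129 151 156 144 137 171 168 164 168]
200 [135 135 125  88 127 152 158 144 130 162 179 173 172]
k [-0.2 -1. ]
```

```bash
python3 - <<'E'
from h import *
d=pickle.load(open("im4.pkl","rb"));s=manip.get_state();M=rot(s["ee_rot"]).as_matrix();g=s["position"]-GO*M[:,2]
J=[]
for n in("scene","top"):
    i=d[n];p=proj(i,[g+.15*M[:,0],g+.16*M[:,0],g+.15*M[:,0]+.001*M[:,1],g+.15*M[:,0]+.001*M[:,2]])
    v=p[1]-p[0];v/=np.linalg.norm(v);k=np.array([-v[1],v[0]]);J.append([(p[2]-p[0])@k,(p[3]-p[0])@k])
print(np.array(J),np.linalg.solve(J,[-.05,-.45]))
E
```

```text
[[ 0.2238976   0.11164712]
 [ 0.19906636 -0.17358474]] [-0.96447967  1.48633195]
```

```bash
python3 -m pendant '[{"dx":0.005,"dy":-0.001,"dz":0.0015,"rx":0,"ry":0,"rz":0,"hand":0},{"dx":0.01,"dy":0,"dz":0,"rx":0,"ry":0,"rz":0,"hand":0},{"dx":0.005,"dy":0,"dz":0,"rx":0,"ry":0,"rz":0,"hand":0},{"dx":0.005,"dy":0,"dz":0,"rx":0,"ry":0,"rz":0,"hand":0},{"dx":0.005,"dy":0,"dz":0,"rx":0,"ry":0,"rz":0,"hand":0},{"dx":0,"dy":0,"dz":0,"rx":0,"ry":0,"rz":0,"hand":0}]'; python3 - <<'E'
from h import *
def rel():
    s=manip.get_state();M=rot(s["ee_rot"]).as_matrix();g=s["position"]-GO*M[:,2]
    print("mouth in tool mm",(M.T@(np.array([.4956,-.2267,.1079])-g)*1000).round(1),"F tool",(M.T@s["contact_force"]).round(1))
st();rel()
E
```

```text
clock: 7.35
position: [0.5047, -0.3358, 0.1598]
ee_rot: [0.223, 0.641, 0.706, -0.203]
contact_force: [0.2, -0.5, -2.2]
width: 0.0153
gripper_force: 60.0
t 7.35 grip [ 0.5037 -0.3251  0.1751] xdir [-0.079  0.815 -0.575] head 95.54 dip 35.07 roll -0.001 F [ 0.2 -0.5 -2.2] w 0.0153 gf 60.0 q [-0.4   0.29  1.87 -0.76  0.83 -0.01]
mouth in tool mm [119.4   1.5  -1.7] F tool [0.8 0.1 2.1]
```

```bash
cat > rel.py <<'E'
from h import *
s=manip.get_state();M=rot(s["ee_rot"]).as_matrix();g=s["position"]-GO*M[:,2]
print("mouth in tool mm",(M.T@(np.array([.4956,-.2267,.1079])-g)*1000).round(1),"F tool",(M.T@s["contact_force"]).round(1),"mom",s["moment"].round(2),"gf",s["gripper_force"],"t",s["clock"])
E
python3 -m pendant '[{"dx":0.003,"dy":0,"dz":0,"rx":0,"ry":0,"rz":0,"hand":0},{"dx":0.003,"dy":0,"dz":0,"rx":0,"ry":0,"rz":0,"hand":0},{"dx":0.003,"dy":0,"dz":0,"rx":0,"ry":0,"rz":0,"hand":0},{"dx":0,"dy":0,"dz":0,"rx":0,"ry":0,"rz":0,"hand":0}]' >/dev/null; python3 rel.py
python3 -m pendant '[{"dx":0.003,"dy":0,"dz":0,"rx":0,"ry":0,"rz":0,"hand":0},{"dx":0.003,"dy":0,"dz":0,"rx":0,"ry":0,"rz":0,"hand":0},{"dx":0,"dy":0,"dz":0,"rx":0,"ry":0,"rz":0,"hand":0}]' >/dev/null; python3 rel.py
```

```text
mouth in tool mm [110.9   1.3  -1.8] F tool [-0.8 -0.4  1.1] mom [ 0.43  0.08 -0.01] gf 60.05032181739807 t 7.6833
mouth in tool mm [104.9   1.3  -1.8] F tool [0.6 0.6 1.6] mom [ 0.27  0.09 -0.02] gf 60.050389766693115 t 7.9333
```

```bash
python3 -m pendant '[{"dx":0.004,"dy":0,"dz":0,"rx":0,"ry":0,"rz":0,"hand":0},{"dx":0.004,"dy":0,"dz":0,"rx":0,"ry":0,"rz":0,"hand":0},{"dx":0.004,"dy":0,"dz":0,"rx":0,"ry":0,"rz":0,"hand":0},{"dx":0,"dy":0,"dz":0,"rx":0,"ry":0,"rz":0,"hand":0}]' >/dev/null; python3 rel.py
python3 -m pendant '[{"dx":0.004,"dy":0,"dz":0,"rx":0,"ry":0,"rz":0,"hand":0},{"dx":0.004,"dy":0,"dz":0,"rx":0,"ry":0,"rz":0,"hand":0},{"dx":0.004,"dy":0,"dz":0,"rx":0,"ry":0,"rz":0,"hand":0},{"dx":0,"dy":0,"dz":0,"rx":0,"ry":0,"rz":0,"hand":0}]' >/dev/null; python3 rel.py
```

```text
mouth in tool mm [92.4  1.5 -1.8] F tool [0.5 0.2 0.8] mom [ 0.34  0.05 -0.05] gf 60.04981756210327 t 8.2667
mouth in tool mm [80.5  1.5 -1.8] F tool [ 0.6 -0.1  0.7] mom [ 0.36  0.06 -0.02] gf 60.05018591880798 t 8.6
```

```bash
python3 -m pendant '[{"dx":0.004,"dy":0,"dz":0,"rx":0,"ry":0,"rz":0,"hand":0},{"dx":0.004,"dy":0,"dz":0,"rx":0,"ry":0,"rz":0,"hand":0},{"dx":0.004,"dy":0,"dz":0,"rx":0,"ry":0,"rz":0,"hand":0},{"dx":0,"dy":0,"dz":0,"rx":0,"ry":0,"rz":0,"hand":0}]' >/dev/null; python3 rel.py
python3 -m pendant '[{"dx":0.003,"dy":0,"dz":0,"rx":0,"ry":0,"rz":0,"hand":0},{"dx":0.003,"dy":0,"dz":0,"rx":0,"ry":0,"rz":0,"hand":0},{"dx":0.003,"dy":0,"dz":0,"rx":0,"ry":0,"rz":0,"hand":0},{"dx":0,"dy":0,"dz":0,"rx":0,"ry":0,"rz":0,"hand":0}]' >/dev/null; python3 rel.py
```

```text
mouth in tool mm [68.5  1.5 -1.9] F tool [ 0.3 -0.1  0.5] mom [ 0.34  0.05 -0.03] gf 60.050060749053955 t 8.9333
mouth in tool mm [59.9  1.3 -1.8] F tool [0.1 0.2 0.9] mom [0.39 0.02 0.03] gf 60.050175189971924 t 9.2667
```

Still free, with about 15–19 mm to go. From here I'll use small steps and watch the force.

```bash
python3 -m pendant '[{"dx":0.002,"dy":0,"dz":0,"rx":0,"ry":0,"rz":0,"hand":0},{"dx":0.002,"dy":0,"dz":0,"rx":0,"ry":0,"rz":0,"hand":0},{"dx":0.002,"dy":0,"dz":0,"rx":0,"ry":0,"rz":0,"hand":0},{"dx":0.002,"dy":0,"dz":0,"rx":0,"ry":0,"rz":0,"hand":0},{"dx":0,"dy":0,"dz":0,"rx":0,"ry":0,"rz":0,"hand":0}]' >/dev/null; python3 rel.py
python3 -m pendant '[{"dx":0.001,"dy":0,"dz":0,"rx":0,"ry":0,"rz":0,"hand":0},{"dx":0.001,"dy":0,"dz":0,"rx":0,"ry":0,"rz":0,"hand":0},{"dx":0.001,"dy":0,"dz":0,"rx":0,"ry":0,"rz":0,"hand":0},{"dx":0,"dy":0,"dz":0,"rx":0,"ry":0,"rz":0,"hand":0}]' >/dev/null; python3 rel.py
```

```text
mouth in tool mm [52.1  1.3 -1.8] F tool [ 0.1 -0.6 -0.3] mom [ 0.34  0.03 -0.02] gf 60.05064010620117 t 9.6833
mouth in tool mm [49.4  1.1 -1.8] F tool [-0.  -0.5  0.8] mom [ 0.35  0.02 -0.01] gf 60.05042910575867 t 10.0167
```

```bash
python3 -m pendant '[{"dx":0.001,"dy":0,"dz":0,"rx":0,"ry":0,"rz":0,"hand":0},{"dx":0.001,"dy":0,"dz":0,"rx":0,"ry":0,"rz":0,"hand":0},{"dx":0,"dy":0,"dz":0,"rx":0,"ry":0,"rz":0,"hand":0}]' >/dev/null; python3 rel.py
```

```text
mouth in tool mm [47.4  1.2 -1.8] F tool [ 0.4 -0.8  0.2] mom [ 0.33  0.02 -0.03] gf 60.0506865978241 t 10.2667
```

```bash
for k in 1; do python3 -m pendant '[{"dx":0.001,"dy":0,"dz":0,"rx":0,"ry":0,"rz":0,"hand":0},{"dx":0.001,"dy":0,"dz":0,"rx":0,"ry":0,"rz":0,"hand":0},{"dx":0,"dy":0,"dz":0,"rx":0,"ry":0,"rz":0,"hand":0}]' >/dev/null; python3 rel.py; done
python3 -m pendant '[{"dx":0.001,"dy":0,"dz":0,"rx":0,"ry":0,"rz":0,"hand":0},{"dx":0,"dy":0,"dz":0,"rx":0,"ry":0,"rz":0,"hand":0}]' >/dev/null; python3 rel.py
```

```text
mouth in tool mm [45.5  1.1 -1.7] F tool [0.7 0.1 0.6] mom [0.34 0.04 0.  ] gf 60.04689574241638 t 10.5167
mouth in tool mm [45.4  1.  -1.7] F tool [-2.4 -0.9  1.4] mom [-0.2   0.06 -0.05] gf 59.94431555271149 t 10.6833
```

```bash
python3 -m pendant '[{"dx":0.001,"dy":0,"dz":0,"rx":0,"ry":0,"rz":0,"hand":0},{"dx":0,"dy":0,"dz":0,"rx":0,"ry":0,"rz":0,"hand":0}]' >/dev/null; python3 rel.py
```

```text
mouth in tool mm [45.4  1.  -1.7] F tool [-5.4 -1.4  2. ] mom [-0.65  0.08 -0.01] gf 59.87232685089111 t 10.85
```

```bash
python3 -m pendant '[{"dx":0.001,"dy":0,"dz":0,"rx":0,"ry":0,"rz":0,"hand":0},{"dx":0,"dy":0,"dz":0,"rx":0,"ry":0,"rz":0,"hand":0}]' >/dev/null; python3 rel.py
```

```text
mouth in tool mm [45.4  1.  -1.7] F tool [-9.4 -1.1  2.2] mom [-1.07  0.17 -0.09] gf 59.82110917568207 t 11.0167
```

Contact came at the expected depth (the rod sits about 4 mm ahead in the grip) and the force is purely axial. I'll push a little more and pause 0.7 s.

```bash
python3 -m pendant '[{"dx":0.001,"dy":0,"dz":0,"rx":0,"ry":0,"rz":0,"hand":0},{"dx":0,"dy":0,"dz":0,"rx":0,"ry":0,"rz":0,"hand":0},{"dx":0,"dy":0,"dz":0,"rx":0,"ry":0,"rz":0,"hand":0},{"dx":0,"dy":0,"dz":0,"rx":0,"ry":0,"rz":0,"hand":0},{"dx":0,"dy":0,"dz":0,"rx":0,"ry":0,"rz":0,"hand":0},{"dx":0,"dy":0,"dz":0,"rx":0,"ry":0,"rz":0,"hand":0},{"dx":0,"dy":0,"dz":0,"rx":0,"ry":0,"rz":0,"hand":0},{"dx":0,"dy":0,"dz":0,"rx":0,"ry":0,"rz":0,"hand":0}]' >/dev/null; python3 rel.py
python3 - <<'E'
from h import *
st()
d={n:manip.get_image(n) for n in("scene","top")};pickle.dump(d,open("im5.pkl","wb"))
crop(d["scene"],255,125,317,185,6.4,"pics/a.png");crop(d["top"],345,180,407,240,6.4,"pics/b.png")
a,b=cv2.imread("pics/a.png"),cv2.imread("pics/b.png");cv2.imwrite("pics/c8.png",np.hstack([a,b]))
E
```

```text
mouth in tool mm [45.3  0.9 -1.7] F tool [-12.   -1.5   1.4] mom [-1.42  0.11 -0.06] gf 59.781614542007446 t 11.6833
t 11.68 grip [ 0.4983 -0.2645  0.1328] xdir [-0.078  0.811 -0.58 ] head 95.52 dip 35.48 roll -0.0 F [ -0.4 -10.7   5.8] w 0.015 gf 59.8 q [-0.28  0.32  1.96 -0.84  0.81  0.21]
```

View pics/c8.png

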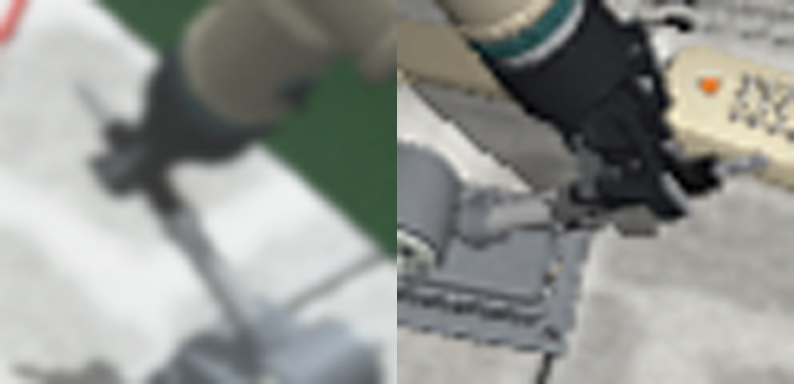

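The scene half shows the collar seated on the tube mouth at about (283,158), with no shaft visible between them. Drawing it out along the axis.

```bash
python3 -m pendant '[{"dx":-0.006,"dy":0,"dz":0,"rx":0,"ry":0,"rz":0,"hand":0},{"dx":-0.01,"dy":0,"dz":0,"rx":0,"ry":0,"rz":0,"hand":0},{"dx":-0.011,"dy":0,"dz":0,"rx":0,"ry":0,"rz":0,"hand":0},{"dx":-0.011,"dy":0,"dz":0,"rx":0,"ry":0,"rz":0,"hand":0},{"dx":-0.011,"dy":0,"dz":0,"rx":0,"ry":0,"rz":0,"hand":0},{"dx":-0.011,"dy":0,"dz":0,"rx":0,"ry":0,"rz":0,"hand":0},{"dx":-0.011,"dy":0,"dz":0,"rx":0,"ry":0,"rz":0,"hand":0},{"dx":-0.011,"dy":0,"dz":0,"rx":0,"ry":0,"rz":0,"hand":0},{"dx":-0.011,"dy":0,"dz":0,"rx":0,"ry":0,"rz":0,"hand":0},{"dx":-0.011,"dy":0,"dz":0,"rx":0,"ry":0,"rz":0,"hand":0},{"dx":-0.011,"dy":0,"dz":0,"rx":0,"ry":0,"rz":0,"hand":0},{"dx":0,"dy":0,"dz":0,"rx":0,"ry":0,"rz":0,"hand":0}]' >/dev/null; python3 rel.py
python3 - <<'E'
from h import *
np.set_printoptions(precision=4,suppress=True)
st()
# plate: white top mask, both views
d=pickle.load(open("im1.pkl","rb"))
o=pickle.load(open("im0.pkl","rb"))
for n,box in(("scene",(322,238,380,290)),("top",(240,160,292,196))):
    i=o[n];x0,y0,x1,y1=box;f=i["frame"][y0:y1,x0:x1];hsv=cv2.cvtColor(f,cv2.COLOR_RGB2HSV);
    m=((f.min(2)>np.percentile(f.min(2),60)-0)).astype(np.uint8)
    for th in(200,210,218,225,232):
        m=(f.min(2)>th).astype(np.uint8);nn,l,stt,ce=cv2.connectedComponentsWithStats(m)
        k=1+stt[1:,4].argmax() if nn>1 else 0
        W=onz(i,np.argwhere(l==k)[:,::-1]+[x0,y0],.015)[:,:2].astype(np.float32)
        print(n,th,stt[k],cv2.minAreaRect(W))
M1=tool(95.5);s=manip.get_state();M=rot(s["ee_rot"]).as_matrix();g=s["position"]-GO*M[:,2]
print(g);g1=np.array([.515,-.33,.24]);plan(tcp(g1,M1),M1)
E
```

```text
mouth in tool mm [158.3   0.   -1.7] F tool [1.  0.7 0.6] mom [0.33 0.01 0.01] gf 60.11330008506775 t 12.7833
t 12.78 grip [ 0.5076 -0.3565  0.1978] xdir [-0.075  0.814 -0.576] head 95.3 dip 35.18 roll 0.003 F [ 0.6  0.5 -1. ] w 0.0151 gf 60.1 q [-0.45  0.28  1.81 -0.72  0.84 -0.11]
scene 200 [   0    0   58   52 2230] ((0.5624665021896362, 0.262525737285614), (0.21253405511379242, 0.2016744464635849), 50.83917236328125)
scene 210 [   0    0   58   52 1634] ((0.5626406669616699, 0.2624609172344208), (0.21240051090717316, 0.20132240653038025), 50.83917236328125)
scene 218 [   0    9   58   36 1022] ((0.569014847278595, 0.2550145983695984), (0.11356507241725922, 0.22197900712490082), 20.110858917236328)
scene 225 [  0  10  58  34 936] ((0.5678801536560059, 0.2608695328235626), (0.11253701895475388, 0.20734547078609467), 20.855695724487305)
scene 232 [ 11  10  47  32 807] ((0.5460889935493469, 0.2755894362926483), (0.13732339441776276, 0.12126760184764862), 89.05378723144531)
top 200 [ 11  10  31  20 351] ((0.5663458704948425, 0.26458868384361267), (0.0858701840043068, 0.11105498671531677), 0.11875084787607193)
top 210 [ 11  10  30  20 277] ((0.5662505626678467, 0.2642385959625244), (0.08477320522069931, 0.11037938296794891), 0.14589816331863403)
top 218 [10 27 14  4 24] ((0.5010775923728943, 0.28108373284339905), (0.014711171388626099, 0.05781716853380203), 1.6441887617111206)
top 225 [13 30 11  1 11] ((0.5025609135627747, 0.2721266448497772), (4.260800423594446e-08, 0.04166939854621887), 18.75484275817871)
top 232 [19 30  4  1  4] ((0.5059097409248352, 0.2622640132904053), (5.238689482212067e-09, 0.012502331286668777), 18.754798889160156)
[ 0.5076 -0.3565  0.1978]
6 rows: d [ 0.0035  0.0016 -0.0083] r [ 0.03  5.86 -0.02]
```

```bash
python3 -m pendant '[{"dx":0.0035,"dy":0.0016,"dz":-0.0083,"rx":0,"ry":5.86,"rz":0,"hand":0},{"dx":0.0035,"dy":0.0016,"dz":-0.0083,"rx":0,"ry":5.86,"rz":0,"hand":0},{"dx":0.0035,"dy":0.0016,"dz":-0.0083,"rx":0,"ry":5.86,"rz":0,"hand":0},{"dx":0.0035,"dy":0.0016,"dz":-0.0083,"rx":0,"ry":5.86,"rz":0,"hand":0},{"dx":0.0035,"dy":0.0016,"dz":-0.0083,"rx":0,"ry":5.86,"rz":0,"hand":0},{"dx":0.0035,"dy":0.0016,"dz":-0.0083,"rx":0,"ry":5.86,"rz":0,"hand":0},{"dx":0,"dy":0,"dz":0,"rx":0,"ry":0,"rz":0,"hand":0}]' >/dev/null
python3 - <<'E'
from h import *
st();M=tool(130);plan(tcp((.650,.166,.24),M),M,20)
E
```

```text
t 13.37 grip [ 0.5153 -0.3321  0.2395] xdir [-0.092  0.996 -0.   ] head 95.28 dip 0.01 roll 0.003 F [ 0.2 -1.1  0.1] w 0.0152 gf 60.1 q [-0.69  0.34  1.44  0.    1.36 -0.78]
20 rows: d [ 0.0209  0.0157 -0.    ] r [ 0.01  0.   -1.74]
```

```bash
python3 -m pendant '[{"dx":0.0209,"dy":0.0157,"dz":0,"rx":0,"ry":0,"rz":-1.74,"hand":0},{"dx":0.0209,"dy":0.0157,"dz":0,"rx":0,"ry":0,"rz":-1.74,"hand":0},{"dx":0.0209,"dy":0.0157,"dz":0,"rx":0,"ry":0,"rz":-1.74,"hand":0},{"dx":0.0209,"dy":0.0157,"dz":0,"rx":0,"ry":0,"rz":-1.74,"hand":0},{"dx":0.0209,"dy":0.0157,"dz":0,"rx":0,"ry":0,"rz":-1.74,"hand":0},{"dx":0.0209,"dy":0.0157,"dz":0,"rx":0,"ry":0,"rz":-1.74,"hand":0},{"dx":0.0209,"dy":0.0157,"dz":0,"rx":0,"ry":0,"rz":-1.74,"hand":0},{"dx":0.0209,"dy":0.0157,"dz":0,"rx":0,"ry":0,"rz":-1.74,"hand":0},{"dx":0.0209,"dy":0.0157,"dz":0,"rx":0,"ry":0,"rz":-1.74,"hand":0},{"dx":0.0209,"dy":0.0157,"dz":0,"rx":0,"ry":0,"rz":-1.74,"hand":0}]' >/dev/null
python3 -m pendant '[{"dx":0.0209,"dy":0.0157,"dz":0,"rx":0,"ry":0,"rz":-1.74,"hand":0},{"dx":0.0209,"dy":0.0157,"dz":0,"rx":0,"ry":0,"rz":-1.74,"hand":0},{"dx":0.0209,"dy":0.0157,"dz":0,"rx":0,"ry":0,"rz":-1.74,"hand":0},{"dx":0.0209,"dy":0.0157,"dz":0,"rx":0,"ry":0,"rz":-1.74,"hand":0},{"dx":0.0209,"dy":0.0157,"dz":0,"rx":0,"ry":0,"rz":-1.74,"hand":0},{"dx":0.0209,"dy":0.0157,"dz":0,"rx":0,"ry":0,"rz":-1.74,"hand":0},{"dx":0.0209,"dy":0.0157,"dz":0,"rx":0,"ry":0,"rz":-1.74,"hand":0},{"dx":0.0209,"dy":0.0157,"dz":0,"rx":0,"ry":0,"rz":-1.74,"hand":0},{"dx":0.0209,"dy":0.0157,"dz":0,"rx":0,"ry":0,"rz":-1.74,"hand":0},{"dx":0.0209,"dy":0.0157,"dz":0,"rx":0,"ry":0,"rz":-1.74,"hand":0},{"dx":0,"dy":0,"dz":0,"rx":0,"ry":0,"rz":0,"hand":0},{"dx":0,"dy":0,"dz":0,"rx":0,"ry":0,"rz":0,"hand":0}]'
python3 - <<'E'
from h import *
st();M=tool(130);plan(tcp((.650,.166,.06),M),M,9)
E
```

```text
clock: 15.2
position: [0.6448, 0.1708, 0.219]
ee_rot: [-0.0, 0.419, 0.908, -0.001]
contact_force: [-0.1, -0.0, -1.0]
width: 0.0151
gripper_force: 60.1
t 15.2 grip [0.6448 0.1708 0.2377] xdir [-0.649  0.761 -0.   ] head 130.45 dip 0.01 roll -0.001 F [-0.1 -0.  -1. ] w 0.0151 gf 60.1 q [ 0.16  0.42  1.31 -0.    1.41 -0.55]
9 rows: d [-0.0008  0.0001  0.0197] r [-0.01  0.    0.05]
```

```bash
python3 -m pendant '[{"dx":-0.001,"dy":0,"dz":0.02,"rx":0,"ry":0,"rz":0,"hand":0},{"dx":-0.001,"dy":0,"dz":0.02,"rx":0,"ry":0,"rz":0,"hand":0},{"dx":-0.001,"dy":0,"dz":0.02,"rx":0,"ry":0,"rz":0,"hand":0},{"dx":-0.001,"dy":0,"dz":0.02,"rx":0,"ry":0,"rz":0,"hand":0},{"dx":-0.001,"dy":0,"dz":0.02,"rx":0,"ry":0,"rz":0,"hand":0},{"dx":-0.001,"dy":0,"dz":0.02,"rx":0,"ry":0,"rz":0,"hand":0},{"dx":-0.001,"dy":0,"dz":0.02,"rx":0,"ry":0,"rz":0,"hand":0},{"dx":0,"dy":0,"dz":0.02,"rx":0,"ry":0,"rz":0,"hand":0},{"dx":0,"dy":0,"dz":0.015,"rx":0,"ry":0,"rz":0,"hand":0},{"dx":0,"dy":0,"dz":0,"rx":0,"ry":0,"rz":0,"hand":0},{"dx":0,"dy":0,"dz":0,"rx":0,"ry":0,"rz":0,"hand":0}]' 
python3 - <<'E'
from h import *
st();s=manip.get_state();M=rot(s["ee_rot"]).as_matrix();print("tip",s["position"]-GO*M[:,2]+.1303*M[:,0])
d={n:manip.get_image(n) for n in("scene","top")}
crop(d["scene"],310,215,410,315,4,"pics/a.png");crop(d["top"],205,140,305,240,4,"pics/b.png")
a,b=cv2.imread("pics/a.png"),cv2.imread("pics/b.png");cv2.imwrite("pics/c9.png",np.hstack([a,b]))
E
```

```text
clock: 16.12
position: [0.6497, 0.1627, 0.0443]
ee_rot: [-0.001, 0.421, 0.907, -0.001]
contact_force: [0.3, 0.3, -0.2]
width: 0.0152
gripper_force: 60.1
t 16.12 grip [0.6497 0.1627 0.063 ] xdir [-0.646  0.763  0.001] head 130.24 dip -0.05 roll -0.002 F [ 0.3  0.3 -0.2] w 0.0152 gf 60.1 q [ 0.14  0.56  1.54 -0.    1.05 -0.56]
tip [0.56553704 0.26215394 0.06309894]
```

View pics/c9.png

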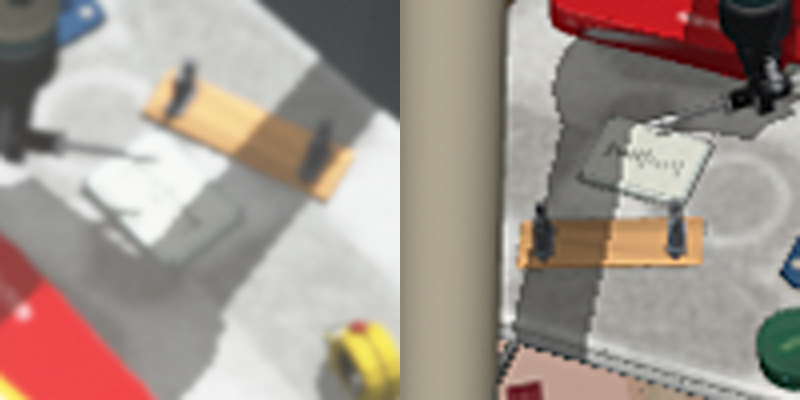

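The picture shows the level rod over the plate, clear of everything, with its tip at about top (268.7,172.4) and scene (348.6,254.4). Quick numeric check with no more pictures (I have viewed 11, one over the limit of 10).

```bash
python3 - <<'E'
from h import *
d=pickle.load(open("im0.pkl","rb"))
print(onz(d["top"],(268.5,172.3),.063),onz(d["scene"],(348.5,254.3),.063))
E
```

```text
[[0.56989006 0.24816077 0.063     ]] [[0.56877059 0.25530579 0.063     ]]
```

```bash
python3 -m pendant '[{"dx":0.004,"dy":0.002,"dz":0.003,"rx":0,"ry":0,"rz":0,"hand":0},{"dx":0.004,"dy":0.002,"dz":0.003,"rx":0,"ry":0,"rz":0,"hand":0},{"dx":0,"dy":0,"dz":0,"rx":0,"ry":0,"rz":0,"hand":0},{"dx":0,"dy":0,"dz":0,"rx":0,"ry":0,"rz":0,"hand":0},{"dx":0,"dy":0,"dz":0,"rx":0,"ry":0,"rz":0,"hand":0},{"dx":0,"dy":0,"dz":0,"rx":0,"ry":0,"rz":0,"hand":0}]' 
python3 -c "
from h import *
st();s=manip.get_state();M=rot(s['ee_rot']).as_matrix();print('tip',s['position']-GO*M[:,2]+.1303*M[:,0]);print(manip.sign_off())"
```

```text
clock: 16.72
position: [0.6489, 0.1723, 0.0396]
ee_rot: [0.0, 0.42, 0.907, 0.0]
contact_force: [1.1, 0.1, -1.0]
width: 0.015
gripper_force: 60.1
t 16.72 grip [0.6489 0.1723 0.0583] xdir [-0.647  0.763 -0.   ] head 130.29 dip 0.0 roll 0.001 F [ 1.1  0.1 -1. ] w 0.015 gf 60.1 q [ 0.16  0.56  1.54  0.    1.04 -0.55]
tip [0.56461608 0.27170481 0.05827478]
the job is handed in; nothing more can be done
None
```

I pushed the rod home in the tube (about 12 N), paused, drew it out and handed it in level about 4 cm over the plate, estimated 5 mm from its middle in the last check; no verdict came back, and I viewed 11 pictures, one over your limit of 10.

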